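Power up the spectroscopy bench in order

TASK

Switch the measuring bench on in the right order by pressing three power keys with the fingertips: first the round key on the light source, then the square key on the sample stage, and last the oblong key on the spectrometer. Press each key down lightly until it is in and stays in, without forcing it. Nothing needs gripping: do not shove or lift the instruments, and leave everything else on the bench where it lies.

Things in the scene. Friction and masses are not known exactly. Their poses are not given: they have to be found in the camera images.
- lamp: light source: bare aluminium box 110 x 100 mm, top face 80 mm above the table, the tallest of the three instruments. Five dark cooling fins (6 mm high) cover the +x half of its top, a steel light nozzle sticks 22 mm out of its +x side. Stands loose on rubber feet, about 2 kg. Origin: centre of its underside, z up. Its power key sits at x = -34 mm, y = 0
- stage: sample stage: low bare aluminium box 140 x 120 mm, top face 52 mm above the table, with a dark window on top and a steel post at its corner x = 58, y = 48 mm that carries a cross arm and probe head along its +x edge (up to 108 mm above the table). Stands loose, about 2.4 kg. Origin: centre of its underside, z up. Its power key sits at x = -45, y = -28 mm
- spectrometer: spectrometer: low box 140 x 110 mm with a white top plate, top face 55.5 mm above the table, three round metal connectors on its +x side, no post. Stands loose, about 2 kg. Origin: centre of its underside, z up. Its power key sits at x = -44, y = 20 mm
- lamp_key (a joint): travel of the light source's power key: 0 = out (off), grows as it is pressed straight down, 0.012 m = right in against a hard stop. Starts within 1 mm of out. It begins to move at about 3 N and stiffens to about 4.5 N at 6 mm and 6 N at the stop (so a press of 5 to 6 N is right); friction keeps it where it is left, it does not spring back. It counts as on beyond 0.006
- lamp_key_top (a point): centre of the top face of the light source's power key: round black key, 24 mm across, standing 16 mm proud of the box when out, 4 mm proud when right in; moves down with the key
- stage_key (a joint): travel of the sample stage's power key, as lamp_key (0 out, 0.012 m right in against a hard stop, 3 N rising to 6 N, stays where left, on beyond 0.006)
- stage_key_top (a point): centre of the top face of the sample stage's power key: square black key, 24 x 24 mm, 16 mm proud when out, 4 mm when right in; moves down with the key
- spectro_key (a joint): travel of the spectrometer's power key, as lamp_key (0 out, 0.012 m right in against a hard stop, 3 N rising to 6 N, stays where left, on beyond 0.006)
- spectro_key_top (a point): centre of the top face of the spectrometer's power key: oblong black key, 16 mm along the box's x by 34 mm along its y, 16 mm proud when out, 4 mm when right in; moves down with the key
- tile: bystander: white ceramic sample tile 45 x 35 x 6 mm lying loose on the sample stage's window. Origin: centre of its underside
- puck: bystander: grey reference puck, 38 mm across, 14 mm high, loose on top of the spectrometer. Origin: centre of its underside
- hexkey: bystander: L-shaped steel hex key, 75 x 28 mm, 7 mm thick, lying on the table. Origin: on the table near the middle of its long leg
- cap_ring: bystander: black lens ring, 44 mm across, 12 mm high, on the table. Origin: centre of its underside
- bottle: bystander: closed white bottle, 40 mm across, 85 mm high, standing beyond the instruments. Origin: centre of its underside
- mug: bystander: white mug, 72 mm across, 80 mm high, standing beyond the instruments. Origin: centre of its underside
- driver: bystander: screwdriver, 160 mm long, lying on the table near the robot. Origin: under the middle of it, x along it
Not all that is in view belongs to the job. What is shaped like the lamp but blue or purple is not meant.

How it is judged (in metres and radians):
On the way, in this order (a step that is already met when the one before it is completed fails the run):
1. the light source's key is pressed in by the fingers (value of joint lamp_key above 0.006 m and contact force between the fingers and lamp above 0.3 N), for 0.05 s.
2. the sample stage's key is pressed in by the fingers (value of joint stage_key above 0.006 m and contact force between the fingers and stage above 0.3 N), for 0.05 s.
3. the spectrometer's key is pressed in by the fingers (value of joint spectro_key above 0.006 m and contact force between the fingers and spectrometer above 0.3 N), for 0.05 s.
At the end, for the whole second after the job is handed in: all three keys are in by more than 6 mm of their 12 mm travel; the instruments stand still within 15 mm, and the bystanders within 20 mm, of where they were (value of joint each of lamp_key, stage_key, spectro_key above 0.006 m and linear speed of each of lamp, stage, spectrometer below 0.02 m/s and distance of each of lamp, stage, spectrometer from where it was at the start of the episode below 0.015 m and distance of each of tile, puck, hexkey, cap_ring, bottle, mug, driver from where it was at the start of the episode below 0.02 m); the robot touches nothing.
It fails at once if the sample stage's key is pressed (beyond 3 mm) before the light source's is in (value of joint stage_key above 0.003 m and value of joint lamp_key below 0.006 m).
It fails at once if the spectrometer's key is pressed (beyond 3 mm) before the sample stage's is in (value of joint spectro_key above 0.003 m and value of joint stage_key below 0.006 m).
It fails at once if an instrument or its key is pressed with more than 20 N (contact force between any of the arm, the fingers and lamp above 20 N or contact force between any of the arm, the fingers and stage above 20 N or contact force between any of the arm, the fingers and spectrometer above 20 N).
It fails at once if an instrument is shoved, lifted or carried (more than 15 mm) (distance of any of lamp, stage, spectrometer from where it was at the start of the episode above 0.015 m).
It fails at once if a bystander is moved (more than 20 mm) (distance of any of tile, puck, hexkey, cap_ring, bottle, mug, driver from where it was at the start of the episode above 0.02 m).
It also fails if it takes over 48 s, if anything falls off the work surface, if the arm or the gripper's body presses on something with over 40 N, if the wrist force passes 120 N, or if a joint passes its speed limit or range.

ROBOT

A 6-joint arm with a two-finger parallel gripper is mounted at the origin on the work surface. World frame = base frame: x ahead of the robot, y to its left, z up, the work surface at z = 0. Lengths are in mm, angles in rad, forces in N, time in s.
With the tool pointing down it reaches from about 350 to 775 mm from the base axis. Payload 7.3 kg.
Tool frame: the origin (TCP) lies at the very end of the fingers, on their centre line; the grasp point (between the pads) lies 19 mm behind it; z points along the fingers, y is the line along which they close (so a half turn about z gives the same grasp; the last joint's range is limited). The gripper opens to 92 mm and grips with 3 to 60 N. Pads are 19 mm wide; open, the fingers measure 130 mm over their backs; the gripper's body (75 mm by 190 mm) begins 47 mm behind the grasp point.
Start: joints at [-1.482, 0.342, 1.524, -0, 1.275, -0.146], TCP at [122.162, -510.609, 226.741] pointing down, gripper open.
Joint ranges: [-2.53, 2.53], [-0.77, 2.02], [0.04, 2.7], [-1, 4.14], [0.28, 2.66], [-3.11, 3.11]. Speed limits (rad/s): [2.57, 2.57, 3.14, 3.14, 3.14, 3.14].

INTERFACE

Orientations are given as [roll, pitch, yaw] about the fixed x, y, z axes, in that order (R = Rz(yaw) Ry(pitch) Rx(roll)).
In Python, from plant import bot gives the robot as it stands.
- The arm moves only by the tool jog_arm, never from a script. Its argument "targets" is a list of rows, each an object with "xyz": the shift along the tool's x, y, z as a fraction of full scale, a list of three; "spin": the turn about the tool's z as a fraction of full scale. In form: [{"xyz": [x, y, z], "spin": spin}, ...]. A call has exactly 10 rows; each row shifts and turns the commanded pose from where the row before left it, along the tool's axes as they then stand; what a row does not reach is not made up. Full scale, the value 1, is 80 mm for a shift and 0.1 rad for a turn. A row lasts 1/8 s, in which the tool goes at most 62.5 mm and 10.7 degrees, less where a joint would pass 70% of its speed; a pose out of reach is approached as far as the arm can. A call with a number of a shift or a turn outside -1 to 1 is refused whole. A call with a gripper value outside its range is refused whole. "gripper" is the opening in per cent of the stroke, from 0 (shut) to 100 (fully open), set as the call begins (left out, the last holds). The fingers move at their own pace and stop on an object; the grip force is fixed at half the most. Time passes only in rows, so rows that do not move let the fingers close, or fill a call up. It gives the time, the measured TCP pose, the force, the opening and the grip force at its end, in the units of the state.
- bot.get_obs(): the state, without advancing time (a new reading comes with each control period).
- bot.capture(name): name is "side" or "top"; returns the picture (400x640x3 uint8, blue, green, red); there is no depth.
- bot.get_calibration(name): a dict with "vfov" (degrees; the focal length in pixels is half the picture's height over the tangent of half this angle, whatever the lens; pixels are square), "cx", "cy" (the principal point, pixels), "k1" (the pictures are not rectified: a ray, as slopes to the right and down, at radius r is drawn at 1 + k1 r^2 times it, then the intrinsics apply), "eye" and "rotation" of the camera in the world. Camera axes: x right, y down, z forward; pixel columns grow to the right and rows downward; lengths in mm; the calibration is good to about 2 mm. A picture is of the moment at which its call begins. get_calibration takes no time and is no camera call.
- bot.close_job(): hands the job in; it is judged then, once.
The state is a dict: "time": time; "joint_positions": joint angles; "dq": joint speeds; "tau": joint torques, N m; "tool_pos": TCP position; "tcp_rot": TCP orientation; "contact_force": force on the tool from outside, world axes, zero at the start; "moment": the same for the moment, N m; "grip_width": finger opening in mm; "finger_force": force on a finger pad.
Only numpy, scipy, OpenCV 4.12 (cv2) and the standard library are available. Lean on these libraries where they do the work, as an engineer would, in place of code of your own. Each camera call takes 0.05 s, during which the arm holds its last target. There are 200 camera calls.

## Working session

There is one attempt and no reset: what is moved stays moved. The work goes in short steps, Python scripts to look and compute and a tool call to move; the robot and the scene stay as the last step left them, time stands still between calls to the robot, and variables do not carry over. Pictures are saved under pics/ and viewed, at most 10 in all, crops included, and the job is handed in when it is done.

Besides the shell and the picture viewer there is one more tool, called as name(argument=value, ...) on one line, values as JSON. jog_arm: Moves the arm, as the interface text tells. Shift numbers are shares of 80 mm and turn numbers shares of 0.1 rad, none past 1 either way. Its arguments: {"type":"object","properties":{"targets":{"type":"array","items":{"type":"object","properties":{"xyz":{"type":"array","items":{"type":"number"}},"spin":{"type":"number"}}}},"gripper":{"type":"number"}},"required":["targets"]}

```bash
mkdir -p pics; python3 - <<'E'
from plant import bot
import cv2
for n in("side","top"):
    cv2.imwrite(f"pics/{n}0.png",bot.capture(n)); print(n,bot.get_calibration(n))
print(bot.get_obs())
E
```

```text
side {'vfov': 52.128394664498614, 'cx': 320.7579888121062, 'cy': 204.49644039825586, 'k1': -0.051491231127372965, 'eye': array([476.533911  , 569.32675007, 782.67973405]), 'rotation': array([-2.39094322, -0.00462032, -3.00943701])}
top {'vfov': 51.79998595477195, 'cx': 316.6366942859195, 'cy': 204.12563502648126, 'k1': -0.04179380747959937, 'eye': array([ 370.20292758,  -77.61327702, 1163.61014263]), 'rotation': array([-2.97178314,  0.00898694, -1.54403282])}
{'time': 0.1, 'joint_positions': array([-1.48198229e+00,  3.42663723e-01,  1.52491055e+00, -1.70296484e-05,
        1.27537532e+00, -1.46011589e-01]), 'dq': array([ 0.0007602 , -0.00208968, -0.00166248, -0.00096756,  0.00244979,
        0.00067466]), 'tau': array([ 1.51108699e-03, -4.32004380e+01, -2.44694495e+01,  7.19150389e-02,
        5.26365254e-02, -6.00066232e-05]), 'tool_pos': array([ 122.13267954, -510.23513595,  226.11272791]), 'tcp_rot': array([-3.14024778e+00, -1.81313573e-04,  2.34830474e-01]), 'contact_force': array([0.06920554, 0.54923483, 0.4914564 ]), 'moment': array([-0.02878109,  0.02858161,  0.01332253]), 'finger_force': 0.0, 'grip_width': 91.64116156000624}
```

View pics/top0.png

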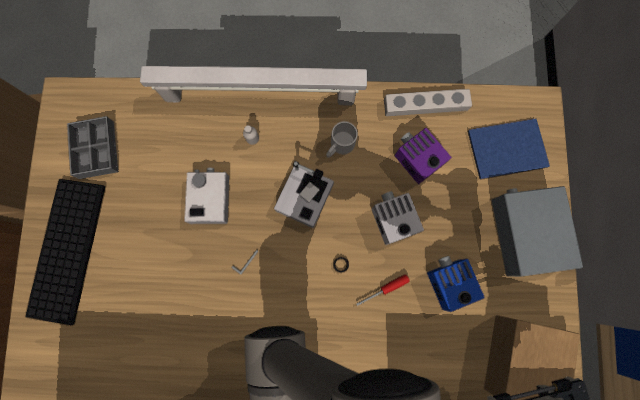

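View pics/side0.png

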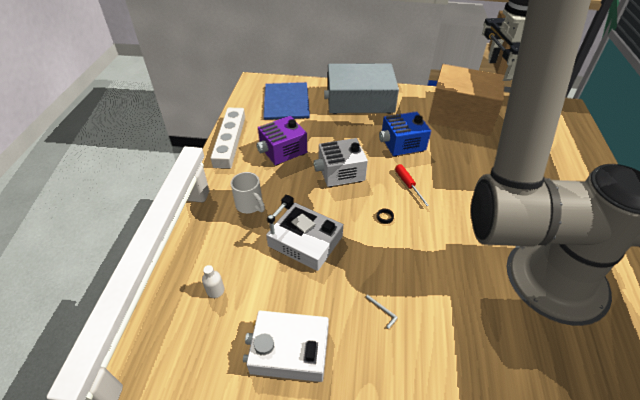

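The top view shows the aluminium lamp with its round key at (404,229). The blue lamp (463,297) and the purple lamp (433,160) are decoys. The stage's square key is at (306,212), with its dark window at (313,182) as a possible lookalike. The spectrometer's oblong key is at (197,212). In the side view the same keys are at (355,147), (328,228) and (311,351). I choose the bare aluminium lamp.

```bash
cat > h.py <<'E'
import numpy as np,cv2
from scipy.spatial.transform import Rotation as R
from plant import bot
def ray(n,p):
    c=bot.get_calibration(n); f=200/np.tan(np.radians(c['vfov']/2))
    d=np.array([(p[0]-c['cx'])/f,(p[1]-c['cy'])/f]); u=d.copy()
    for _ in range(20): u=d/(1+c['k1']*(u@u))
    return c['eye'],R.from_euler('xyz',c['rotation']).apply([*u,1])
def plane(n,p,z):
    e,d=ray(n,p); return e+d*(z-e[2])/d[2]
def tri(a,b):
    (e,d),(g,h)=ray('top',a),ray('side',b)
    s=np.linalg.lstsq(np.c_[d,-h],g-e,rcond=None)[0]; P,Q=e+s[0]*d,g+s[1]*h
    return (P+Q)/2,np.linalg.norm(P-Q)
def blob(im,seed,t=45):
    m=(im.max(2)<t).astype(np.uint8)
    n,l,s,c=cv2.connectedComponentsWithStats(m)
    a=[i for i in range(1,n) if s[i,4]>12]
    i=min(a,key=lambda i:np.hypot(*(c[i]-seed)))
    return c[i],s[i]
E
python3 - <<'E'
from h import *
I={n:cv2.imread(f'pics/{n}0.png') for n in('top','side')}
for k,a,b,z in(('lamp',(404,229),(355,147),96),('stage',(306,213),(328,228),68),('spec',(197,212),(311,351),71.5)):
    (p,s),(q,t)=blob(I['top'],a),blob(I['side'],b)
    print(k,p.round(1),s,q.round(1),t)
    print(plane('top',p,z-2).round(1),plane('side',q,z-3).round(1),*tri(p,q))
c=[cv2.resize(I['top'][y-30:y+30,x-33:x+33],None,fx=4,fy=4,interpolation=0) for x,y in((398,218),(305,195),(206,197))]
d=[cv2.resize(I['side'][y-30:y+30,x-33:x+33],None,fx=4,fy=4,interpolation=0) for x,y in((345,157),(318,230),(295,345))]
cv2.imwrite('pics/crop.png',np.vstack([np.hstack(c),np.hstack(d)]))
E
```

```text
lamp [404.  228.4] [399 224  11  10  84] [354.4 147.3] [350 143   9   9  68]
[ 494.9 -292.6   94. ] [ 497.1 -286.9   93. ] [ 496.48100071 -294.10565864   87.08536431] 1.5129157057812983
stage [305.9 213. ] [300 207  13  13 108] [328.  227.2] [321 220  14  15 136]
[533.1 -34.4  66. ] [535.8 -26.7  65. ] [535.60054493 -34.08252439  55.94006324] 1.9643356456597492
spec [195.9 211.7] [190 209  13   7  82] [310.1 351.2] [305 341  11  21 180]
[528.6 263.   69.5] [532.4 268.8  68.5] [531.45159659 265.6756975   60.62153572] 3.2056044732106033
```

View pics/crop.png

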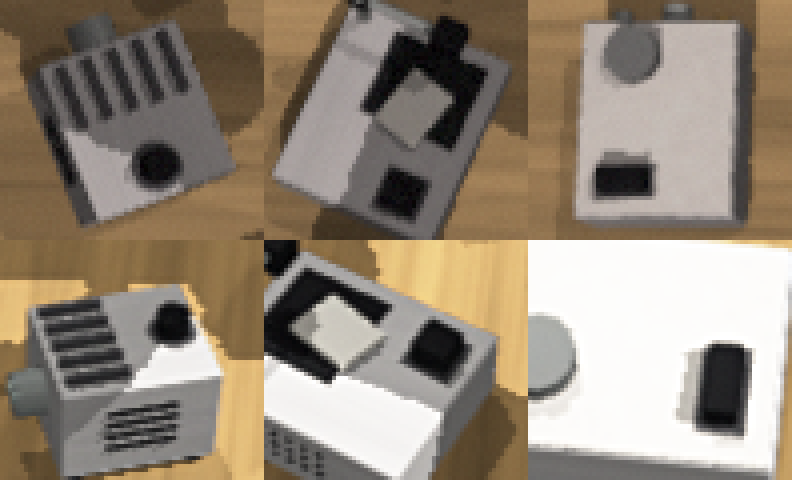

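The crops confirm the choice: the bare aluminium box with fins and a round key, the square key on the stage, and the oblong key on the white box. The tile is about 50 mm from the stage key. Key centres, averaged over the two views, are lamp (496,-291), stage (534,-32) and spectrometer (530,265). I'll shut the fingers and go above the lamp key.

jog_arm(targets=[{"xyz": [0.52,-0.16,0]},{"xyz": [0.52,-0.16,0]},{"xyz": [0.52,-0.16,0]},{"xyz": [0.52,-0.16,0]},{"xyz": [0.52,-0.16,0]},{"xyz": [0.52,-0.16,0]},{"xyz": [0.52,-0.16,0]},{"xyz": [0.52,-0.16,0]},{"xyz": [0.52,-0.16,0]},{"xyz": [0.52,-0.16,0]}], gripper=0)

```text
invalid input
```

jog_arm(targets=[{"xyz": [0.52,-0.16,0],"spin": 0},{"xyz": [0.52,-0.16,0],"spin": 0},{"xyz": [0.52,-0.16,0],"spin": 0},{"xyz": [0.52,-0.16,0],"spin": 0},{"xyz": [0.52,-0.16,0],"spin": 0},{"xyz": [0.52,-0.16,0],"spin": 0},{"xyz": [0.52,-0.16,0],"spin": 0},{"xyz": [0.52,-0.16,0],"spin": 0},{"xyz": [0.52,-0.16,0],"spin": 0},{"xyz": [0.52,-0.16,0],"spin": 0}], gripper=0)

```text
time: 1.35
tool_pos: [497.9, -288.3, 226.3]
tcp_rot: [-3.141, 0.001, 0.235]
contact_force: [0.8, -0.4, 0.0]
grip_width: 1.1
finger_force: 0.0
```

jog_arm(targets=[{"xyz": [-0.03,0.03,0.18],"spin": 0},{"xyz": [0,0,0.18],"spin": 0},{"xyz": [0,0,0.18],"spin": 0},{"xyz": [0,0,0.18],"spin": 0},{"xyz": [0,0,0.18],"spin": 0},{"xyz": [0,0,0.18],"spin": 0},{"xyz": [0,0,0.18],"spin": 0},{"xyz": [0,0,0.09],"spin": 0},{"xyz": [0,0,0],"spin": 0},{"xyz": [0,0,0],"spin": 0}], gripper=0)

```text
time: 2.6
tool_pos: [495.5, -292.4, 119.2]
tcp_rot: [3.141, -0.001, 0.235]
contact_force: [0.5, -0.4, -0.1]
grip_width: 0.3
finger_force: 0.0
```

```bash
python3 - <<'E'
from h import *
I=bot.capture('side'); cv2.imwrite('pics/s1.png',cv2.resize(I[90:210,280:420],None,fx=5,fy=5,interpolation=0)); print(bot.get_obs()['tool_pos'])
E
```

```text
[ 495.54438375 -292.47074957  119.30532657]
```

View pics/s1.png

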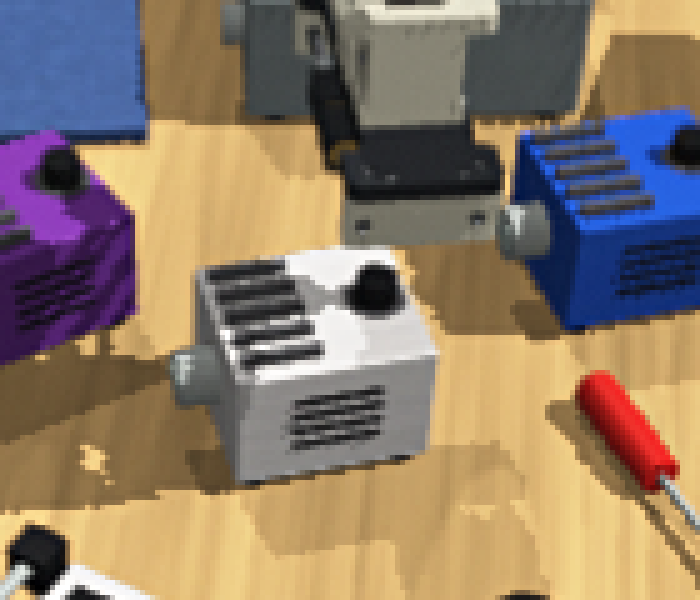

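The crop shows the lamp key at (355,147) full-frame. A gripper part is at about (364,138), to the upper right of the key, and I can't see fingers. I'll project the TCP and look at the full frame.

```bash
cat >> h.py <<'E'
def proj(n,P):
    c=bot.get_calibration(n); f=200/np.tan(np.radians(c['vfov']/2))
    v=R.from_euler('xyz',c['rotation']).inv().apply(np.array(P)-c['eye']); u=v[:2]/v[2]
    return u*(1+c['k1']*(u@u))*f+[c['cx'],c['cy']]
E
python3 - <<'E'
from h import *
P=bot.get_obs()['tool_pos']; print(P)
o=[]
for n,(x,y) in (('side',(355,130)),('top',(404,225))):
    I=bot.capture(n); print(n,proj(n,P),proj(n,P+[0,0,66]),proj(n,[496,-291,96]))
    o.append(cv2.resize(I[y-75:y+75,x-50:x+50],None,fx=4,fy=4,interpolation=0))
cv2.imwrite('pics/s2.png',np.hstack(o))
E
```

```text
[ 495.54438375 -292.47074957  119.30532657]
side [355.72627206 138.21001381] [357.46174513 117.18153017] [354.93549482 145.53306761]
top [405.90634328 227.00739413] [411.547275   223.85194376] [403.51196067 227.84228255]
```

View pics/s2.png

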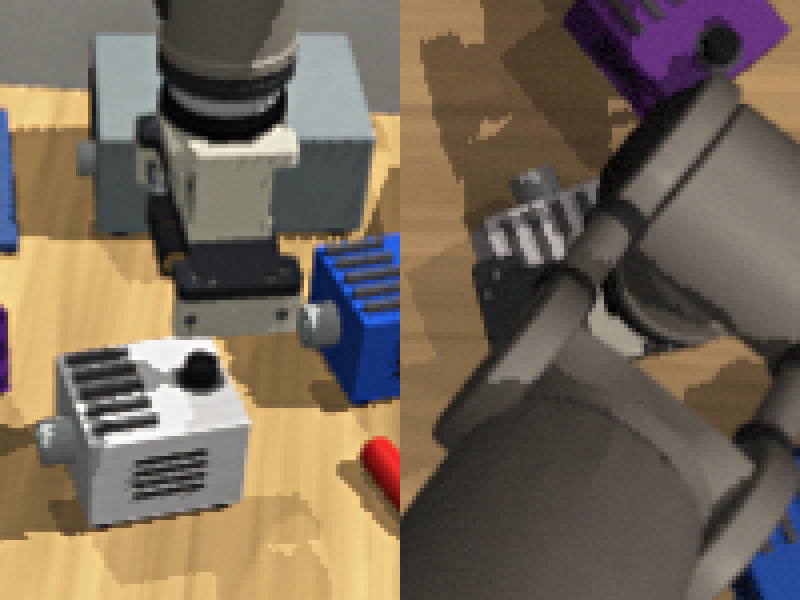

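The body's 190 mm length points at the side camera, so its near end should hide the fingertips. I'll check that by projecting the near lower edge of the body.

```bash
python3 - <<'E'
from h import *
o=bot.get_obs();P=o['tool_pos']; r=R.from_euler('xyz',o['tcp_rot'])
for a in(-37.5,37.5): print(proj('side',P+r.apply([a,-95,-66])))
E
```

```text
[379.87855572 139.847318  ]
[348.35964223 141.70170183]
```

The corners match to within 1 px in x and 2–3 px in y, so the tool is where it should be. Next I'll press the lamp key gently.

jog_arm(targets=[{"xyz": [0,0,0.1],"spin": 0},{"xyz": [0,0,0.1],"spin": 0},{"xyz": [0,0,0.02],"spin": 0},{"xyz": [0,0,0.02],"spin": 0},{"xyz": [0,0,0.02],"spin": 0},{"xyz": [0,0,0.02],"spin": 0},{"xyz": [0,0,0.02],"spin": 0},{"xyz": [0,0,0.02],"spin": 0},{"xyz": [0,0,0.02],"spin": 0},{"xyz": [0,0,0],"spin": 0}], gripper=0)

```text
time: 4.0
tool_pos: [495.3, -292.3, 91.5]
tcp_rot: [3.141, -0.0, 0.235]
contact_force: [-0.2, -0.8, 2.2]
grip_width: 0.4
finger_force: 1.3
```

jog_arm(targets=[{"xyz": [0,0,0.01],"spin": 0},{"xyz": [0,0,0.01],"spin": 0},{"xyz": [0,0,0.01],"spin": 0},{"xyz": [0,0,0.01],"spin": 0},{"xyz": [0,0,0.01],"spin": 0},{"xyz": [0,0,0.01],"spin": 0},{"xyz": [0,0,0],"spin": 0},{"xyz": [0,0,0],"spin": 0},{"xyz": [0,0,0],"spin": 0},{"xyz": [0,0,0],"spin": 0}], gripper=0)

```text
time: 5.25
tool_pos: [495.3, -292.3, 86.7]
tcp_rot: [3.141, -0.0, 0.235]
contact_force: [0.2, -0.1, 4.4]
grip_width: 0.4
finger_force: 1.7
```

jog_arm(targets=[{"xyz": [0,0,0.01],"spin": 0},{"xyz": [0,0,0.01],"spin": 0},{"xyz": [0,0,0],"spin": 0},{"xyz": [0,0,0],"spin": 0},{"xyz": [0,0,0],"spin": 0},{"xyz": [0,0,0],"spin": 0},{"xyz": [0,0,0],"spin": 0},{"xyz": [0,0,0],"spin": 0},{"xyz": [0,0,0],"spin": 0},{"xyz": [0,0,0],"spin": 0}], gripper=0)

```text
time: 6.5
tool_pos: [495.3, -292.3, 85.2]
tcp_rot: [3.141, -0.0, 0.235]
contact_force: [0.4, 0.0, 5.5]
grip_width: 0.5
finger_force: 2.5
```

jog_arm(targets=[{"xyz": [0,0,-0.3],"spin": 0},{"xyz": [0,0,-0.3],"spin": 0},{"xyz": [0,0,-0.3],"spin": 0},{"xyz": [0,0,-0.3],"spin": 0},{"xyz": [0.2,-0.5,0],"spin": 0},{"xyz": [0.2,-0.5,0],"spin": 0},{"xyz": [0.2,-0.5,0],"spin": 0},{"xyz": [0.2,-0.5,0],"spin": 0},{"xyz": [0.2,-0.5,0],"spin": 0},{"xyz": [0.2,-0.5,0],"spin": 0}], gripper=0)

```text
time: 7.75
tool_pos: [532.2, -35.0, 180.3]
tcp_rot: [-3.141, 0.002, 0.235]
contact_force: [0.6, -0.5, 0.1]
grip_width: 0.6
finger_force: 0.0
```

```bash
python3 - <<'E'
from h import *
print(bot.get_obs()['tool_pos'])
I=bot.capture('side'); J=cv2.imread('pics/side0.png')
x,y=345,157
cv2.imwrite('pics/s3.png',np.hstack([cv2.resize(A[y-30:y+30,x-33:x+33],None,fx=5,fy=5,interpolation=0) for A in(J,I)]))
E
```

```text
[532.2090572  -34.99128315 180.28258429]
```

View pics/s3.png

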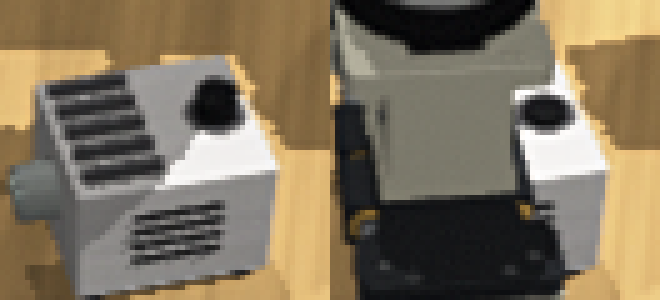

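The right half of the crop shows the lamp key flat and in, and the lamp has not moved. Now the stage key.

jog_arm(targets=[{"xyz": [0.04,-0.03,0.15],"spin": 0},{"xyz": [0,0,0.2],"spin": 0},{"xyz": [0,0,0.2],"spin": 0},{"xyz": [0,0,0.2],"spin": 0},{"xyz": [0,0,0.2],"spin": 0},{"xyz": [0,0,0.2],"spin": 0},{"xyz": [0,0,0.1],"spin": 0},{"xyz": [0,0,0.05],"spin": 0},{"xyz": [0,0,0],"spin": 0},{"xyz": [0,0,0],"spin": 0}], gripper=0)

```text
time: 9.05
tool_pos: [535.6, -33.5, 77.6]
tcp_rot: [3.141, -0.001, 0.235]
contact_force: [0.5, 0.0, 0.3]
grip_width: 0.0
finger_force: 0.0
```

Next, 18 mm down to about 59.5.

jog_arm(targets=[{"xyz": [0,0,0.05],"spin": 0},{"xyz": [0,0,0.04],"spin": 0},{"xyz": [0,0,0.02],"spin": 0},{"xyz": [0,0,0.02],"spin": 0},{"xyz": [0,0,0.02],"spin": 0},{"xyz": [0,0,0.02],"spin": 0},{"xyz": [0,0,0.02],"spin": 0},{"xyz": [0,0,0.02],"spin": 0},{"xyz": [0,0,0.01],"spin": 0},{"xyz": [0,0,0],"spin": 0}], gripper=0)

```text
time: 10.3
tool_pos: [535.2, -33.4, 59.4]
tcp_rot: [-3.142, 0.0, 0.235]
contact_force: [-2.6, 2.0, 3.9]
grip_width: 0.4
finger_force: 1.8
```

jog_arm(targets=[{"xyz": [0,0,0.01],"spin": 0},{"xyz": [0,0,0.01],"spin": 0},{"xyz": [0,0,0.005],"spin": 0},{"xyz": [0,0,0],"spin": 0},{"xyz": [0,0,0],"spin": 0},{"xyz": [0,0,0],"spin": 0},{"xyz": [0,0,0],"spin": 0},{"xyz": [0,0,0],"spin": 0},{"xyz": [0,0,0],"spin": 0},{"xyz": [0,0,0],"spin": 0}], gripper=0)

```text
time: 11.55
tool_pos: [535.2, -33.4, 57.5]
tcp_rot: [-3.142, 0.0, 0.235]
contact_force: [-3.1, 1.2, 4.8]
grip_width: 0.7
finger_force: 2.5
```

jog_arm(targets=[{"xyz": [0,0,-0.3],"spin": 0},{"xyz": [0,0,-0.3],"spin": 0},{"xyz": [0,0,-0.3],"spin": 0},{"xyz": [0,0,-0.3],"spin": 0},{"xyz": [0.135,-0.6,0],"spin": 0},{"xyz": [0.135,-0.6,0],"spin": 0},{"xyz": [0.135,-0.6,0],"spin": 0},{"xyz": [0.135,-0.6,0],"spin": 0},{"xyz": [0.135,-0.6,0],"spin": 0},{"xyz": [0.135,-0.6,0],"spin": 0}], gripper=0)

```text
time: 12.8
tool_pos: [531.6, 263.4, 153.1]
tcp_rot: [3.141, -0.001, 0.235]
contact_force: [1.0, 0.5, 0.3]
grip_width: 0.6
finger_force: 0.0
```

```bash
python3 - <<'E'
from h import *
print(bot.get_obs()['tool_pos'])
I=bot.capture('side'); J=cv2.imread('pics/side0.png')
K=bot.capture('top'); L=cv2.imread('pics/top0.png')
f=lambda A,x,y:cv2.resize(A[y-30:y+30,x-33:x+33],None,fx=5,fy=5,interpolation=0)
cv2.imwrite('pics/s4.png',np.vstack([np.hstack([f(J,318,230),f(I,318,230)]),np.hstack([f(L,305,195),f(K,305,195)])])[:600])
E
```

```text
[531.60435129 263.38373452 153.07655185]
```

View pics/s4.png

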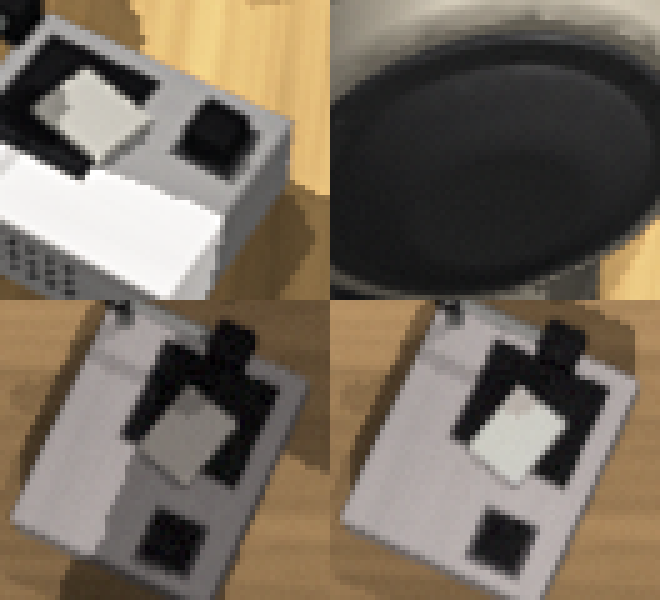

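The top view shows the stage and tile unmoved. The forces and the depth reached (10.5 mm) say the stage key is in. Now the spectrometer key.

jog_arm(targets=[{"xyz": [0,-0.02,0.14],"spin": 0},{"xyz": [0,0,0.18],"spin": 0},{"xyz": [0,0,0.18],"spin": 0},{"xyz": [0,0,0.18],"spin": 0},{"xyz": [0,0,0.14],"spin": 0},{"xyz": [0,0,0.07],"spin": 0},{"xyz": [0,0,0],"spin": 0},{"xyz": [0,0,0],"spin": 0},{"xyz": [0,0,0],"spin": 0},{"xyz": [0,0,0],"spin": 0}], gripper=0)

```text
time: 14.15
tool_pos: [531.1, 263.4, 82.6]
tcp_rot: [-3.142, -0.001, 0.235]
contact_force: [-0.3, 0.7, 0.1]
grip_width: 0.6
finger_force: 0.0
```

jog_arm(targets=[{"xyz": [0,0,0.05],"spin": 0},{"xyz": [0,0,0.04],"spin": 0},{"xyz": [0,0,0.02],"spin": 0},{"xyz": [0,0,0.02],"spin": 0},{"xyz": [0,0,0.02],"spin": 0},{"xyz": [0,0,0.02],"spin": 0},{"xyz": [0,0,0.02],"spin": 0},{"xyz": [0,0,0.02],"spin": 0},{"xyz": [0,0,0.01],"spin": 0},{"xyz": [0,0,0],"spin": 0}], gripper=0)

```text
time: 15.4
tool_pos: [530.9, 263.3, 64.6]
tcp_rot: [3.141, 0.0, 0.235]
contact_force: [-1.1, -0.6, 3.0]
grip_width: 0.1
finger_force: 1.8
```

About 7 mm in. Another 3.6 mm.

jog_arm(targets=[{"xyz": [0,0,0.01],"spin": 0},{"xyz": [0,0,0.01],"spin": 0},{"xyz": [0,0,0.01],"spin": 0},{"xyz": [0,0,0.01],"spin": 0},{"xyz": [0,0,0.005],"spin": 0},{"xyz": [0,0,0],"spin": 0},{"xyz": [0,0,0],"spin": 0},{"xyz": [0,0,0],"spin": 0},{"xyz": [0,0,0],"spin": 0},{"xyz": [0,0,0],"spin": 0}], gripper=0)

```text
time: 16.65
tool_pos: [530.9, 263.3, 61.1]
tcp_rot: [3.141, -0.0, 0.235]
contact_force: [-1.2, -0.5, 5.1]
grip_width: 0.6
finger_force: 2.5
```

jog_arm(targets=[{"xyz": [0,0,-0.2],"spin": 0},{"xyz": [0,0,-0.3],"spin": 0},{"xyz": [0,0,-0.4],"spin": 0},{"xyz": [0,0,-0.4],"spin": 0},{"xyz": [0,0,-0.4],"spin": 0},{"xyz": [0,-0.4,-0.2],"spin": 0},{"xyz": [0,-0.4,0],"spin": 0},{"xyz": [0,-0.4,0],"spin": 0},{"xyz": [0,-0.4,0],"spin": 0},{"xyz": [0,0,0],"spin": 0}], gripper=0)

```text
time: 17.9
tool_pos: [500.3, 389.7, 213.4]
tcp_rot: [-3.141, -0.0, 0.238]
contact_force: [0.5, 0.4, 0.7]
grip_width: 0.8
finger_force: 0.0
```

```bash
python3 - <<'E'
from h import *
print(bot.get_obs()['tool_pos'])
I=bot.capture('side'); J=cv2.imread('pics/side0.png')
K=bot.capture('top'); L=cv2.imread('pics/top0.png')
f=lambda A,x,y:cv2.resize(A[y-30:y+30,x-33:x+33],None,fx=4,fy=4,interpolation=0)
r=lambda A,B:np.hstack([f(A,318,230),f(A,295,345),f(B,206,197)])
cv2.imwrite('pics/s5.png',np.vstack([r(J,L),r(I,K)]))
E
```

```text
[500.34039698 389.70417808 213.37224106]
```

View pics/s5.png

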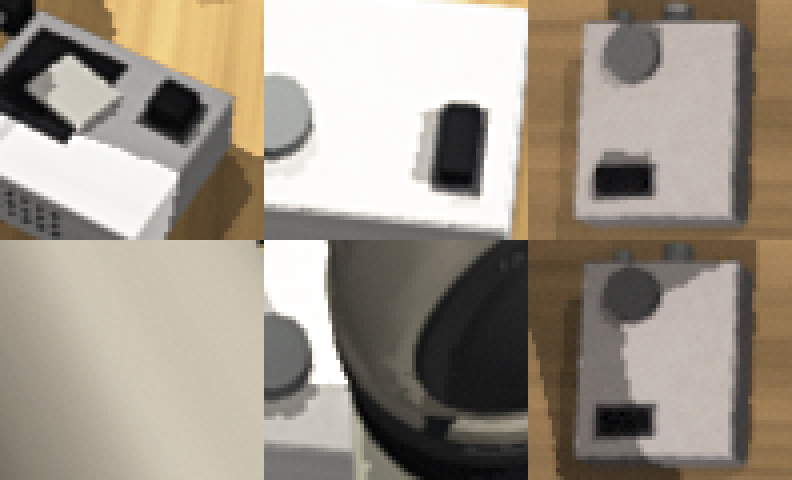

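The spectrometer and puck are unmoved, and its key is in (10.4 mm deep at 5.1 N). The arm is clear of everything, so I'm handing in.

```bash
python3 -c "
from plant import bot
print(bot.close_job())"
```

```text
the job is handed in; nothing more can be done
None
```

I pressed the lamp, stage and spectrometer keys in that order, each about 10.5 mm in at about 5 N with nothing seen to move, and handed the job in at about 18 s; no verdict came back.

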